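# Stow the nozzle tin and check the tray's catch

## Task

Take the metal nozzle tin out of its narrow holder, keep it upright, and set it fully down in the floor pocket of the grey lidded tray's front compartment, lengthwise from front to back. Then close the lid and press it down on its catch, and give the lid's sprung pull handle a light upward tug and hold it a moment to check that the catch has held; if the lid gives, press it again and tug again until it holds. Leave the lid shut and let go, and do not knock the glass jug.

Things in the scene. Friction and masses are not known exactly. Their poses are not given: they have to be found in the camera images.
- tin: closed brushed-metal box of piping nozzles, 64 mm long (its x) by 44 mm wide (its y) by 52 mm tall (z up), 0.13 to 0.25 kg. Origin: centre of its underside. It must stay upright. It starts in the holder, where only its two 64 mm-apart end faces can be reached by fingers.
- holder: fixed grey open-ended holder: a 4 mm floor, 100 mm long (x) by 66 mm, and two side walls along its x, 74 mm long, 5 mm thick, 56 mm apart inside, tops 54 mm above the counter. The tin stands on the floor between the walls, its x along the holder's x; the ends are open. The counter between holder and tray is clear near (0.46, 0) m. Origin: centre of the underside.
- tray: fixed grey tray, 150 mm (x) by 160 mm (y), on a lower tray; rim 91 mm above the counter, walls 4 mm. Origin: centre of the underside, on the counter. Front (catch side) at -x, lid hinged along the +x rim. A cross divider (4 mm, faces at x = +3 and +7 mm, top 82 mm above the counter) parts the front compartment, 74 mm (x) by 152 mm (y), from a rear one holding a row of metal nozzles.
- tray_pocket (a point): middle of the front compartment's floor, (-34, 0, 29) mm in the tray's frame, same axes. Two floor rails, 12 mm high, 4 mm thick, run along the tray's x, 52 mm apart inside: the tin stands between them, its length along tray x, either end first; crosswise it sits on the rails, too high. Its ends come within 5 mm of front wall and divider, so fingers have room only left and right of it.
- lid (a joint): angle of the tray's lid in rad: 0 shut, grows as it opens upward and back, 1.35 to 1.6 at the start, 1.75 at most. A stiff, damped hinge (about 0.2 N m) lets it stay at any angle. The lid is a plate 6 mm thick, 166 mm from hinge line to free edge, 164 mm wide; shut, its top is 97.5 mm above the counter. On its catch it reads under 0.015.
- lid_hinge (a point): middle of the lid's hinge line, level with the lid's underside, (75, 0, 91.5) mm in the tray's frame; the line runs along the tray's y. The frame turns with the lid: the lid lies on its -x side and z is the normal of its outer face.
- pull (a joint): how far, in m, the pull handle is drawn out of the lid along the lid's normal: 0 in, 0.012 at most. A spring returns it: it starts out at 4 N, takes 5.2 N at 6 mm and 6.4 N at 12 mm. On a lid that is not caught the lid rises instead. More than 6 mm out with the lid staying shut is a proper tug.
- pull_grip (a point): middle of the pull handle's steel cross bar, 60 mm long (lid's y) by 10 mm (x) by 12 mm high, carried by two posts 10 by 10 mm at y = +-25 mm. On the lid's outer face, 135 mm from the hinge line; handle in, the bar's middle is 28 mm above the outer face (125.5 mm above the counter with the lid shut). z points out of the lid.
- jug: glass measuring jug with a handle, 90 mm across, 120 mm tall, standing beyond the tray and holder; not to be knocked. Origin: centre of its underside.
- lid_edge (a point): middle of the lid's free edge, over the snap catch. The catch stops the closing lid about 10 mm (0.06 rad) short; pressed down there or on the handle with a force that varies (about 8 to 25 N) it snaps home. A lid not caught can stand at 0.03 to 0.07 rad, nearly shut, and lifts with about 3 N on the handle; a caught one opens only at more than 9 N.
Not all that is in view belongs to the job. What is shaped like the tin but orange or red is not meant.

How it is judged:
By the outcome, as a careful person would: the job done as asked, in the order asked, and still so for the second after the job is handed in, with the robot touching nothing.
It also fails if it takes over 72 s, if anything falls off the work surface, if the arm or the gripper's body presses on something with over 40 N, if the wrist force passes 120 N, or if a joint passes its speed limit or range.

## Robot

A 6-joint arm with a two-finger parallel gripper is mounted at the origin on the work surface. World frame = base frame: x ahead of the robot, y to its left, z up, the work surface at z = 0. Lengths are in m, angles in degrees, forces in N, time in s.
With the tool pointing down it reaches from about 0.4 to 0.825 m from the base axis. Payload 7 kg.
Tool frame: the origin (TCP) lies at the very end of the fingers, on their centre line; the grasp point (between the pads) lies 19 mm behind it; x points along the fingers, z is the direction in which the jaws open and shut, and the axes are right-handed (so a half turn about x gives the same grasp; the last joint's range is limited). The gripper opens to 88 mm and grips with 3 to 60 N. Pads are 19 mm wide; open, the fingers measure 130 mm over their backs; the gripper's body (78 mm by 193 mm) begins 47 mm behind the grasp point.
Start: joints at [-58.665, 20.546, 0.682, 0, -70.136, -16.507], TCP at [0.173, -0.653, 0.227] pointing down, gripper open.
Joint ranges: [-176.03, 176.03], [-82.01, 121.73], [-58.28, 71.71], [-173.87, 95.51], [-174.79, -0.11], [-173.66, 173.66]. Speed limits (degrees/s): [136.94, 136.94, 172.46, 180, 180, 180].

## Interface

Orientations are given as [roll, pitch, yaw] about the fixed x, y, z axes, in that order (R = Rz(yaw) Ry(pitch) Rx(roll)).
In Python, from plant import * gives the robot as it stands.
- The arm moves only by the tool arm_command, never from a script. Its argument "commands" is one flat list of numbers, 5 for each row, row after row: the shift along the tool's x, y, z in mm, then the turn about the tool's x in degrees, then the opening in per cent of the stroke, from 0 (shut) to 100 (fully open). A call has 1 to 5 rows; each row shifts and turns the pose as measured when the row begins, along the tool's axes as they then stand; what a row does not reach is not made up. A row lasts 1/8 s, in which the tool goes at most 62.5 mm and 10.7 degrees, less where a joint would pass 70% of its speed; a pose out of reach is approached as far as the arm can. A call is refused whole if a number of a shift passes 62.5 or a number of a turn 10.7, either way. A call with a gripper value outside its range is refused whole. The fingers move at their own pace and stop on an object; the grip force is fixed at half the most. Time passes only in rows, so rows that do not move let the fingers close. It gives the time, the measured TCP pose, the force and the opening at its end, in the units of the state.
- get_obs(): the state, without advancing time (a new reading comes with each control period).
- snapshot(name): name is "scene" or "top" or "wrist"; returns a dict with "frame" (400x640x3 uint8, blue, green, red), "fov_y" (degrees; the focal length in pixels is half the picture's height over the tangent of half this angle, whatever the lens; pixels are square), "cx", "cy" (the principal point, pixels), "dist" ([k1, k2, p1, p2, k3] as OpenCV has them; the pictures are not rectified), "world_to_cam" (4x4, takes a point from world to camera coordinates). Camera axes: x right, y up, looking along -z (the intrinsics and any distortion apply to the point x, -y, -z); pixel columns grow to the right and rows downward; lengths in m; the calibration is good to about 2 mm. A picture is of the moment at which its call begins. There is no depth.
- close_job(): hands the job in, once; it reports no verdict.
The state is a dict: "clock": time; "joint_pos": joint angles; "qvel": joint speeds; "tau": joint torques, N m; "tool_pos": TCP position; "orientation": TCP orientation; "force": force on the tool from outside, world axes, zero at the start; "moment": the same for the moment, N m; "opening": finger opening in m.
Only numpy, scipy, OpenCV 4.12 (cv2) and the standard library are available. Lean on these libraries where they do the work, as an engineer would, in place of code of your own. Each camera call takes 0.05 s, during which the arm holds its last target. There are 200 camera calls.

## Working session

There is one attempt and no reset: what is moved stays moved. The work goes in short steps, Python scripts to look and compute and a tool call to move; the robot and the scene stay as the last step left them, time stands still between calls to the robot, and variables do not carry over. Pictures are saved under pics/ and viewed, about 8 in all and at most 12, crops included, and the job is handed in when it is done.

Besides the shell and the picture viewer there is one more tool, called as a command line: name --argument value ..., lists and objects as JSON in quotes. arm_command: Moves the arm, as the interface text tells. Its arguments: {"type":"object","properties":{"commands":{"type":"array"}},"required":["commands"]}

```bash
mkdir -p pics; ls; cat > h.py <<'E'
from plant import *
import numpy as np, cv2
from scipy.spatial.transform import Rotation as Ro
def cam(s):
    f=200/np.tan(np.radians(s['fov_y']/2)); K=np.array([[f,0,s['cx']],[0,f,s['cy']],[0,0,1]])
    return K,np.array(s['dist'],float),np.array(s['world_to_cam'],float)
def ray(s,uv):
    K,d,T=cam(s); p=cv2.undistortPoints(np.array([[uv]],float),K,d)[0,0]
    v=T[:3,:3].T@np.array([p[0],-p[1],-1]); return -T[:3,:3].T@T[:3,3],v
def onz(s,uv,z):
    o,v=ray(s,uv); return o+v*(z-o[2])/v[2]
def proj(s,P):
    K,d,T=cam(s); c=T[:3,:3]@np.array(P,float)+T[:3,3]
    c=np.array([[c[0],-c[1],-c[2]]]); return cv2.projectPoints(c,np.zeros(3),np.zeros(3),K,d)[0][0,0]
def save(s,name,box=None,k=1):
    im=s['frame']
    if box: im=im[box[1]:box[3],box[0]:box[2]]
    cv2.imwrite('pics/'+name+'.png',cv2.resize(im,None,fx=k,fy=k,interpolation=cv2.INTER_CUBIC))
E
python3 - <<'E'
from h import *
import pickle
a=snapshot('scene');b=snapshot('top')
pickle.dump((a,b),open('ab.pkl','wb'))
save(a,'s0');save(b,'t0')
for s in(a,b): print(s['fov_y'],s['cx'],s['cy'],s['dist'],ray(s,(320,200)))
print(get_obs())
E
```

```text
pics
52.92805520727736 319.8253574882658 200.957770556235 [0.03059667 0.         0.         0.         0.        ] (array([1.11281607, 0.26228181, 0.85323957]), array([-0.54214909, -0.25580873, -0.80040123]))
42.67290425234288 320.85512306413057 199.53512582191533 [-0.02729994  0.          0.          0.          0.        ] (array([0.52104251, 0.05182911, 1.32936121]), array([ 0.05555405, -0.00548406, -0.99844243]))
{'clock': 0.1, 'joint_pos': array([-5.86647685e+01,  2.05870764e+01,  6.38109852e-01, -1.77255642e-02,
       -7.01377678e+01, -1.65074655e+01]), 'qvel': array([ 0.07275464, -0.04372039,  0.10569553,  0.10975007,  0.01096666,
        0.04065685]), 'tau': array([-8.65752536e-04, -5.84162199e+01,  2.93750238e+01,  7.01549068e+00,
        1.00948586e-02, -5.42761381e-05]), 'tool_pos': array([ 0.17259888, -0.65208558,  0.22571237]), 'orientation': array([  5.63332494,  89.91167885, 110.45505587]), 'force': array([0.74915379, 0.49019756, 0.26497615]), 'moment': array([ 0.02859173, -0.04988226, -0.06574896]), 'opening': 0.0878227888899851}
```

View pics/s0.png

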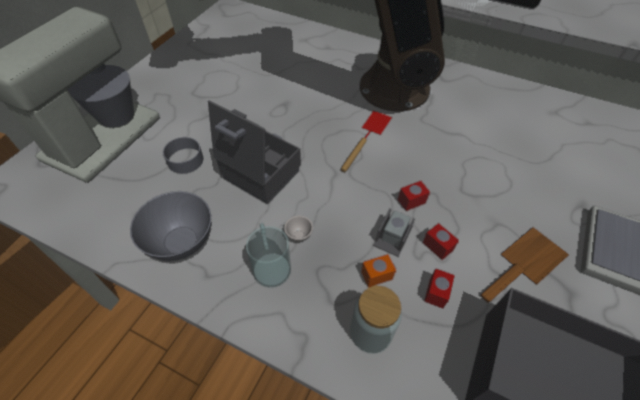

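View pics/t0.png

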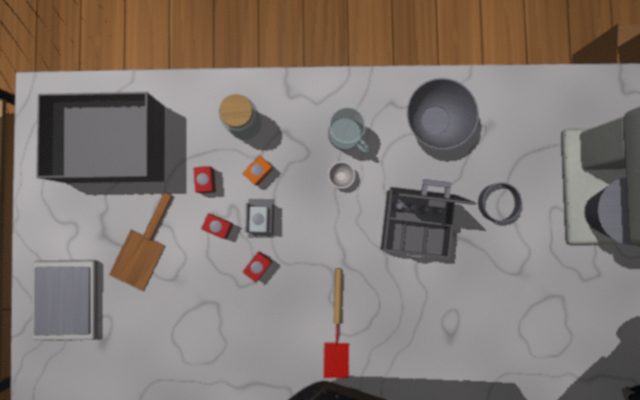

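The bare metal tin with a grey disc on top sits in the grey holder, at top (260,218) and scene (397,225). The look-alikes are red at top (204,180), (217,226) and (257,266), and orange at (257,170), so the one in the holder is meant. I'll confirm it in an enlarged crop.

```bash
python3 - <<'E'
from h import *
import pickle
a,b=pickle.load(open('ab.pkl','rb'))
def c(s,x,y,w,h,k): return cv2.resize(s['frame'][y:y+h,x:x+w],(w*k,h*k),interpolation=cv2.INTER_CUBIC)
t=c(b,190,150,100,140,4); u=c(b,375,170,100,100,4)[:400]
im=np.zeros((560,800,3),np.uint8); im[:,:400]=t; im[:400,400:]=u
cv2.imwrite('pics/c1.png',im)
print(onz(b,(260,218),.056),onz(b,(420,222),.091),onz(b,(347,130),.06))
E
```

```text
[0.54951154 0.19466298 0.056     ] [ 0.53266139 -0.19627052  0.091     ] [ 0.76615178 -0.02564839  0.06      ]
```

View pics/c1.png

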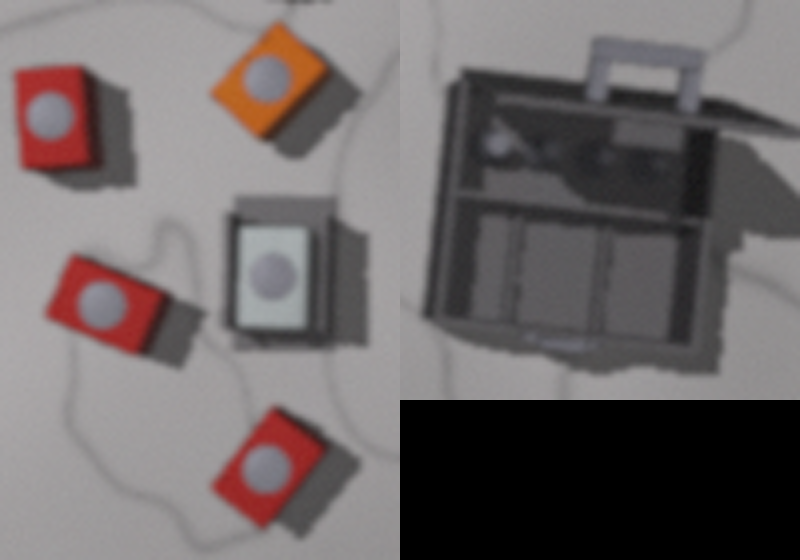

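The crop shows the bare metal tin between grey holder walls, centre at top pixel (258.5,219). The tray's front compartment with its rails is at about (420,240), and the pull stands on the raised lid. Next I'll work out the poses.

```bash
cat >> h.py <<'E'
def need(p,ang,z):
    """shift (mm, tool axes) and turn about tool x (deg) to reach xy p at height z, tool z along world angle ang (mod 180)"""
    o=get_obs(); R=Ro.from_euler('xyz',o['orientation'],degrees=True).as_matrix()
    d=R.T@(np.array([p[0],p[1],z])-o['tool_pos'])*1000
    a=np.radians(ang); w=R.T@np.array([np.cos(a),np.sin(a),0]); t=np.degrees(np.arctan2(-w[1],w[2])); t=(t+90)%180-90
    print('t',o['clock'],'pos',o['tool_pos'].round(4),'F',o['force'].round(1),'open',round(o['opening'],4),'j6',o['joint_pos'][5].round(0),'tilt',R[:2,0].round(3))
    print('zaxis ang',np.degrees(np.arctan2(R[1,2],R[0,2])).round(1),'need shift',d.round(1),'turn',t.round(1))
E
python3 - <<'E'
from h import *
import pickle
a,b=pickle.load(open('ab.pkl','rb'))
P=lambda x,y,z:onz(b,(190+x/4,150+y/4),z)
Q=lambda x,y,z:onz(b,(375+(x-400)/4,170+y/4),z)
c=[P(*q,.056) for q in((240,226),(310,226),(308,328),(238,328))]
print(np.round(c,4)); m=np.mean(c,0);print('tin',m, proj(a,m))
for n,q in dict(o=(268,80),r1=(102,305),r2=(267,468),r3=(50,118)).items(): print(n,P(*q,.056).round(3))
for n,q in dict(FL=(428,318),FR=(697,347),RR=(717,130),RL=(460,75)).items(): print(n,Q(*q,.091).round(3))
need(m[:2],0,.25)
E
```

```text
[[0.5785 0.2193 0.056 ]
 [0.5778 0.1757 0.056 ]
 [0.5145 0.1776 0.056 ]
 [0.5152 0.2211 0.056 ]]
tin [0.54650877 0.19842394 0.056     ] [396.43776596 221.20792672]
o [0.67  0.201 0.056]
r1 [0.531 0.305 0.056]
r2 [0.429 0.204 0.056]
r3 [0.648 0.337 0.056]
FL [ 0.468 -0.103  0.091]
FR [ 0.448 -0.265  0.091]
RR [ 0.579 -0.281  0.091]
RL [ 0.615 -0.125  0.091]
t 0.1 pos [ 0.1726 -0.6521  0.2257] F [0.7 0.5 0.3] open 0.0878 j6 -17.0 tilt [-0.001  0.001]
zaxis ang 104.8 need shift [ -23.3 -579.   726.6] turn -75.2
```

arm_command --commands '[-4,-38,48,0,100,-4,-38,48,0,100,-4,-38,48,0,100,-4,-38,48,0,100,-4,-38,48,0,100]'

```text
clock: 0.72
tool_pos: [0.2954, -0.3672, 0.242]
orientation: [20.7, 89.5, 125.2]
force: [0.9, 0.1, 0.5]
opening: 0.0876
```

arm_command --commands '[0,-38,48,0,100,0,-38,48,0,100,0,-38,48,0,100,0,-38,48,0,100,0,-38,48,0,100]'

```text
clock: 1.35
tool_pos: [0.4199, -0.0804, 0.2442]
orientation: [-1.5, 89.6, 102.9]
force: [0.3, -0.8, 0.7]
opening: 0.0875
```

```bash
python3 - <<'E'
from h import *
need((.5465,.1984),-1.7,.25)
E
```

```text
t 1.35 pos [ 0.4199 -0.0804  0.2442] F [ 0.3 -0.8  0.7] open 0.0875 j6 -91.0 tilt [-0.002  0.007]
zaxis ang 104.4 need shift [  -4.  -192.   238.6] turn -73.9
```

arm_command --commands '[-1,-38,47,0,100,-1,-38,47,0,100,-1,-38,47,0,100,-1,-38,47,0,100,0,-36,47,0,100]'

```text
clock: 1.98
tool_pos: [0.5445, 0.2047, 0.2505]
orientation: [-9.8, 89.6, 94.7]
force: [0.9, -1.1, 0.1]
opening: 0.0875
```

arm_command --commands '[0,0,0,-10.5,100,0,0,0,-10.5,100,0,0,0,-10.5,100,0,0,0,-10.5,100,0,0,0,-10.5,100]'

```text
clock: 2.6
tool_pos: [0.5442, 0.2092, 0.2459]
orientation: [-7.5, 89.5, 150.9]
force: [-0.5, -0.2, -0.5]
opening: 0.0876
```

arm_command --commands '[0,0,0,-10.5,100,0,0,0,-10.5,100,0,0,0,0,100]'

```text
clock: 2.98
tool_pos: [0.5434, 0.2089, 0.2446]
orientation: [-16.5, 89.5, 163.3]
force: [-0.0, 0.2, 0.6]
opening: 0.0879
```

```bash
python3 - <<'E'
from h import *
need((.5465,.1984),-1.7,.25)
import pickle
s=snapshot('wrist');save(s,'w1');pickle.dump(s,open('w1.pkl','wb'))
print(ray(s,(320,200)), s['fov_y'],s['dist'])
E
```

```text
t 2.975 pos [0.5434 0.2089 0.2446] F [-0.   0.2  0.6] open 0.0879 j6 -40.0 tilt [-0.009  0.003]
zaxis ang 179.8 need shift [-5.4 10.5 -3. ] turn 1.5
(array([0.54405015, 0.12882635, 0.40204131]), array([-0.01032678,  0.30786439, -0.95143545])) 60.726916822846945 [-0.02789683  0.          0.          0.          0.        ]
```

View pics/w1.png

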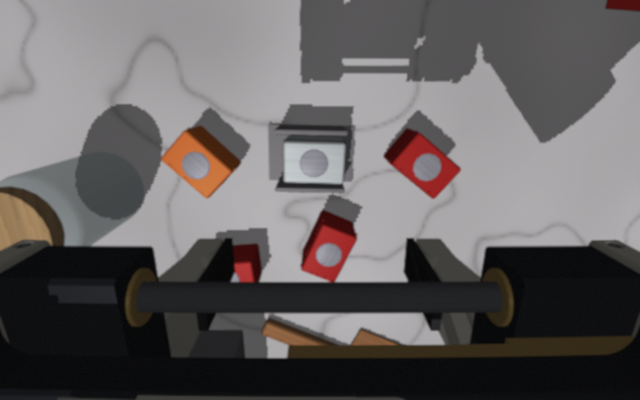

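The wrist view shows the tin's top centred near (314,162), with clear space at both ends.

```bash
python3 - <<'E'
from h import *
import pickle
s=pickle.load(open('w1.pkl','rb'))
im=s['frame'].astype(int)
sub=im[130:195,275:355]; m=((sub.sum(2)>420)).astype(np.uint8)
n,l,st,ce=cv2.connectedComponentsWithStats(m); print(st[:6])
k=l[162-130+12,300-275]; cs=cv2.findContours((l==k).astype(np.uint8),0,2)[0]
print(k,sub[44,25],sub[5,5])
r=cv2.boxPoints(cv2.minAreaRect(np.vstack(cs)))+[275,130]
q=[onz(s,p,.056) for p in r]; print(r.round(1)); print(np.round(q,4)); m=np.mean(q,0); print(m)
q2=[onz(s,p,.056) for p in((286,141),(344,139),(344,181),(285,184))];print(np.round(q2,4),np.mean(q2,0))
E
```

```text
[[   0    0   80   65 2627]
 [  79    4    1    5    5]
 [   9   13   71   52 2395]
 [   0   50    3    8   14]
 [   0   60   57    5  159]]
2 [199 196 191] [112 109 111]
[[284. 143.]
 [354. 143.]
 [354. 194.]
 [284. 194.]]
[[0.5765 0.1799 0.056 ]
 [0.5056 0.1803 0.056 ]
 [0.5042 0.2344 0.056 ]
 [0.5784 0.2338 0.056 ]]
[0.5411807  0.20709925 0.056     ]
[[0.5744 0.1779 0.056 ]
 [0.5158 0.1762 0.056 ]
 [0.5151 0.2201 0.056 ]
 [0.577  0.2229 0.056 ]] [0.54557339 0.19925542 0.056     ]
```

arm_command --commands '[40,9.5,-3,0,100,50,0,0,0,100,50,0,0,0,100]'

```text
clock: 3.4
tool_pos: [0.5483, 0.2015, 0.1058]
orientation: [-85.8, 89.5, 93.2]
force: [0.1, 0.8, 0.2]
opening: 0.0878
```

```bash
python3 - <<'E'
from h import *
need((.546,.199),0,.022)
E
```

```text
t 3.4 pos [0.5483 0.2015 0.1058] F [0.1 0.8 0.2] open 0.0878 j6 -40.0 tilt [-0.     0.008]
zaxis ang 178.9 need shift [83.8  3.2  2.2] turn -1.1
```

arm_command --commands '[20,3,2,-1,100,30,0,0,0,100,28,0,0,0,100,0,0,0,0,100]'

```text
clock: 3.9
tool_pos: [0.5432, 0.1969, 0.021]
orientation: [-24.1, 89.5, 154.8]
force: [-0.6, 0.0, 0.6]
opening: 0.0879
```

```bash
python3 - <<'E'
from h import *
need((.546,.199),0,.022)
E
```

```text
t 3.9 pos [0.5432 0.1969 0.021 ] F [-0.6  0.   0.6] open 0.0879 j6 -40.0 tilt [-0.007  0.003]
zaxis ang 178.9 need shift [-1.  -2.2 -2.8] turn -1.1
```

arm_command --commands '[0,0,-2,0,50,0,0,0,0,50,0,0,0,0,50,0,0,0,0,50,0,0,0,0,50]'

```text
clock: 4.53
tool_pos: [0.5472, 0.1981, 0.0249]
orientation: [-65.1, 89.6, 113.6]
force: [1.3, -0.5, -1.0]
opening: 0.0636
```

Gripped at 63.6 mm, as the tin's length says it should be. I'll lift and go toward (0.46, 0).

arm_command --commands '[-15,0,0,0,50,-30,0,0,0,50,-40,0,0,0,50,-20,0,0,0,50]'

```text
clock: 5.03
tool_pos: [0.5466, 0.1966, 0.1341]
orientation: [-37.5, 89.6, 141.2]
force: [-0.2, -0.4, -2.5]
opening: 0.0638
```

```bash
python3 - <<'E'
from h import *
need((.46,0.01),0,.13)
E
```

```text
t 5.025 pos [0.5466 0.1966 0.1341] F [-0.2 -0.4 -2.5] open 0.0638 j6 -40.0 tilt [-0.005  0.004]
zaxis ang 178.7 need shift [  3.8 188.5  82.3] turn -1.3
```

arm_command --commands '[0,52,9,0,50,0,52,9,0,50,0,52,9,0,50,0,0,0,0,50]'

```text
clock: 5.52
tool_pos: [0.517, 0.0387, 0.1401]
orientation: [-107.5, 89.5, 71.3]
force: [-0.1, 1.0, -1.7]
opening: 0.0641
```

```bash
python3 - <<'E'
from h import *
need((.52,0.04),0,.019)
s=snapshot('scene');save(s,'s2',(300,80,480,280),3)
for p in((.52,.04,0),(.46,0,0),(.395,.04,0)): print(proj(s,p))
import pickle
b=pickle.load(open('ab.pkl','rb'))[1]
print(onz(b,(338,268),0))
E
```

```text
t 5.525 pos [0.517  0.0387 0.1401] F [-0.1  1.  -1.7] open 0.0641 j6 -27.0 tilt [0.003 0.008]
zaxis ang 178.9 need shift [121.1  -0.4  -2.7] turn -1.1
[339.60088871 202.92606291]
[335.50970464 181.94081327]
[358.21886451 171.00718028]
[0.4183707  0.00093546 0.        ]
```

View pics/s2.png

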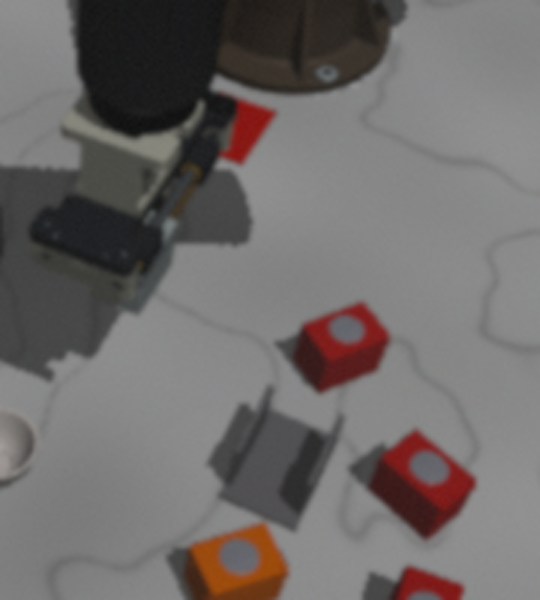

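The holder is empty and the tin hangs in the gripper at about (145,290) of the crop. Next I'll lower it.

arm_command --commands '[40,0,0,0,50,40,0,0,0,50,25,0,0,0,50,7,0,0,0,50,0,0,0,0,50]'

```text
clock: 6.2
tool_pos: [0.5234, 0.0456, 0.0302]
orientation: [-136.2, 89.0, 42.9]
force: [0.6, -0.2, -1.1]
opening: 0.0637
```

arm_command --commands '[3,0,0,0,50,3,0,0,0,50]'

```text
clock: 6.45
tool_pos: [0.5251, 0.0467, 0.0261]
orientation: [-140.1, 88.8, 39.1]
force: [0.5, -0.5, -2.2]
opening: 0.0638
```

arm_command --commands '[3,0,0,0,50,2,0,0,0,50]'

```text
clock: 6.7
tool_pos: [0.5257, 0.0469, 0.0216]
orientation: [-141.2, 88.7, 38.0]
force: [0.1, -0.1, -0.7]
opening: 0.0638
```

arm_command --commands '[2,0,0,0,50,0,0,0,0,50]'

```text
clock: 6.95
tool_pos: [0.5259, 0.047, 0.0205]
orientation: [-142.0, 88.7, 37.2]
force: [-0.2, -0.5, -1.9]
opening: 0.0639
```

arm_command --commands '[2,0,0,0,50,0,0,0,0,50]'

```text
clock: 7.2
tool_pos: [0.5264, 0.0472, 0.0203]
orientation: [-143.5, 88.7, 35.7]
force: [0.4, -0.0, -1.8]
opening: 0.064
```

arm_command --commands '[2,0,0,0,50,0,0,0,0,50]'

```text
clock: 7.45
tool_pos: [0.5268, 0.0473, 0.0201]
orientation: [-144.9, 88.6, 34.3]
force: [-0.8, -0.1, -1.8]
opening: 0.0637
```

arm_command --commands '[4,0,0,0,50]'

```text
clock: 7.58
tool_pos: [0.5274, 0.0475, 0.0182]
orientation: [-146.9, 88.6, 32.5]
force: [-13.7, 1.3, 44.6]
opening: 0.0639
```

```bash
python3 - <<'E'
from h import *
for i in range(3): need((.52,0.04),0,.019); snapshot('top')
E
```

```text
t 7.575 pos [0.5274 0.0475 0.0182] F [-13.7   1.3  44.6] open 0.0639 j6 -27.0 tilt [0.021 0.013]
zaxis ang 179.3 need shift [-1.1  7.6  7.3] turn -0.7
t 7.625 pos [0.5274 0.0475 0.0181] F [-9.1  1.  27.2] open 0.0639 j6 -27.0 tilt [0.021 0.013]
zaxis ang 179.3 need shift [-1.1  7.5  7.3] turn -0.7
t 7.675 pos [0.5274 0.0475 0.0181] F [-8.1  0.8 28.3] open 0.0639 j6 -27.0 tilt [0.021 0.013]
zaxis ang 179.3 need shift [-1.1  7.6  7.3] turn -0.7
```

arm_command --commands '[-1,0,0,0,50,0,0,0,0,75,0,0,0,0,100,0,0,0,0,100]'

```text
clock: 8.22
tool_pos: [0.5278, 0.0475, 0.0186]
orientation: [-147.1, 88.5, 32.3]
force: [0.2, -0.1, -0.1]
opening: 0.08
```

arm_command --commands '[-45,0,0,0,100,-45,0,0,0,100,-45,0,0,0,100,-25,0,0,0,100,0,0,0,0,100]'

```text
clock: 8.85
tool_pos: [0.5239, 0.0449, 0.1817]
orientation: [-146.4, 88.8, 32.9]
force: [-0.5, -0.0, 0.7]
opening: 0.0874
```

arm_command --commands '[0,0,0,10.5,100,0,0,0,10.5,100,0,0,0,10.5,100,0,0,0,10.5,100,0,0,0,10.5,100]'

```text
clock: 9.48
tool_pos: [0.5213, 0.0443, 0.1761]
orientation: [-83.1, 89.1, 42.4]
force: [-0.7, 0.1, 0.2]
opening: 0.0873
```

arm_command --commands '[0,0,0,10.5,100,0,0,0,10.5,100,0,0,0,10.5,100,0,0,0,5,100,0,0,0,0,100]'

```text
clock: 10.1
tool_pos: [0.5182, 0.0434, 0.1691]
orientation: [-8.2, 89.6, 79.8]
force: [-0.4, 0.4, -0.1]
opening: 0.0882
```

```bash
python3 - <<'E'
from h import *
need((.5274,0.0475),90,.02)
import pickle
s=snapshot('wrist');t=snapshot('top');pickle.dump((s,t),open('w2.pkl','wb'))
c=cv2.resize(s['frame'],(640,400)); k=cv2.resize(t['frame'][170:260,280:360],(160,180)); c[220:400,480:640]=k
cv2.imwrite('pics/w2.png',c)
E
```

```text
t 10.1 pos [0.5182 0.0434 0.1691] F [-0.4  0.4 -0.1] open 0.0882 j6 -118.0 tilt [0.001 0.007]
zaxis ang 88.0 need shift [149.2  -8.9   3.4] turn -2.0
```

View pics/w2.png

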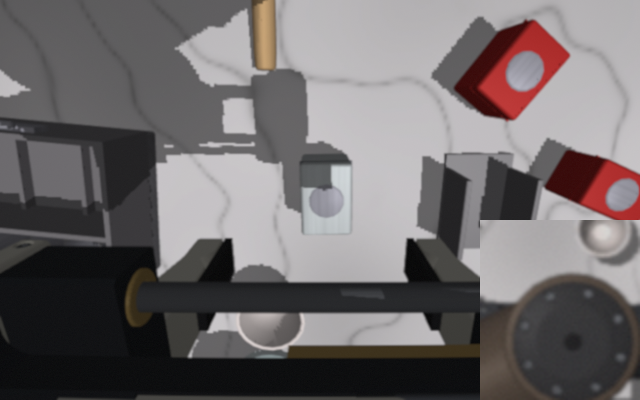

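The tin stands upright on the counter, its top running from (301,162) to (352,234). The pads straddle its 44 mm sides.

```bash
python3 - <<'E'
from h import *
import pickle
s=pickle.load(open('w2.pkl','rb'))[0]
q=np.array([onz(s,p,.052) for p in((300,162),(351,162),(352,234),(302,234))]);print(q.round(4),q.mean(0))
e=q[3]-q[0]+q[2]-q[1]; a=np.degrees(np.arctan2(e[1],e[0])); print(a)
need(q.mean(0)[:2],a+90,.022)
E
```

```text
[[0.4926 0.0301 0.052 ]
 [0.4941 0.0717 0.052 ]
 [0.558  0.0721 0.052 ]
 [0.5563 0.0285 0.052 ]] [0.52525406 0.05058982 0.052     ]
-0.5382976524985679
t 10.2 pos [0.5183 0.0434 0.1694] F [ 0.9  0.4 -0.3] open 0.0875 j6 -118.0 tilt [0.002 0.007]
zaxis ang 88.1 need shift [147.5  -6.5   6.4] turn -1.3
```

arm_command --commands '[30,-7,5,-1,100,45,0,0,0,100,45,0,0,0,100,20,0,0,0,100,0,0,0,0,100]'

```text
clock: 10.82
tool_pos: [0.527, 0.0495, 0.0257]
orientation: [-25.7, 89.5, 64.1]
force: [-0.7, -0.3, -0.2]
opening: 0.0878
```

```bash
python3 - <<'E'
from h import *
need((.526,.049),90,.022)
E
```

```text
t 10.825 pos [0.527  0.0495 0.0257] F [-0.7 -0.3 -0.2] open 0.0878 j6 -116.0 tilt [0.004 0.007]
zaxis ang 89.7 need shift [ 3.7  1.  -0.6] turn -0.3
```

arm_command --commands '[2,0,0,0,25,0,0,0,0,25,0,0,0,0,25,0,0,0,0,25,0,0,0,0,25]'

```text
clock: 11.45
tool_pos: [0.5292, 0.0505, 0.0271]
orientation: [-42.8, 89.2, 47.0]
force: [-0.0, 0.6, -1.2]
opening: 0.0438
```

arm_command --commands '[0,0,0,0,25,0,0,0,0,25]'

```text
clock: 11.7
tool_pos: [0.529, 0.0504, 0.027]
orientation: [-42.1, 89.2, 47.8]
force: [0.8, 0.6, -1.4]
opening: 0.0437
```

arm_command --commands '[-30,0,0,0,25,-45,0,0,0,25,-45,0,0,0,25,-45,0,0,0,25,0,0,0,0,25]'

```text
clock: 12.32
tool_pos: [0.5264, 0.0482, 0.1955]
orientation: [-31.1, 89.5, 58.7]
force: [-0.0, 0.0, -2.0]
opening: 0.0439
```

```bash
python3 - <<'E'
from h import *
need((.505,-.19),82,.17)
E
```

```text
t 12.325 pos [0.5264 0.0482 0.1955] F [-0.  0. -2.] open 0.0439 j6 -116.0 tilt [0.005 0.008]
zaxis ang 89.8 need shift [  23.5   20.7 -238.5] turn 7.8
```

arm_command --commands '[0,12,-46,0,25,0,12,-46,0,25,0,12,-46,0,25,0,12,-46,0,25,0,12,-46,7,25]'

```text
clock: 12.95
tool_pos: [0.4623, -0.1847, 0.1889]
orientation: [8.6, 89.5, 91.6]
force: [1.2, 0.5, -1.6]
opening: 0.0438
```

```bash
python3 - <<'E'
from h import *
need((.505,-.19),82,.17)
import pickle
s=snapshot('wrist');a=snapshot('scene');pickle.dump((s,a),open('w3.pkl','wb'))
c=np.zeros((600,640,3),np.uint8); c[:400]=s['frame']; c[400:600,:640]=cv2.resize(a['frame'][80:180,160:320],(640,400))[100:300]
cv2.imwrite('pics/w3.png',c)
E
```

```text
t 12.95 pos [ 0.4623 -0.1847  0.1889] F [ 1.2  0.5 -1.6] open 0.0438 j6 -97.0 tilt [-0.     0.009]
zaxis ang 83.0 need shift [ 18.8 -43.   -0.3] turn 1.0
```

View pics/w3.png

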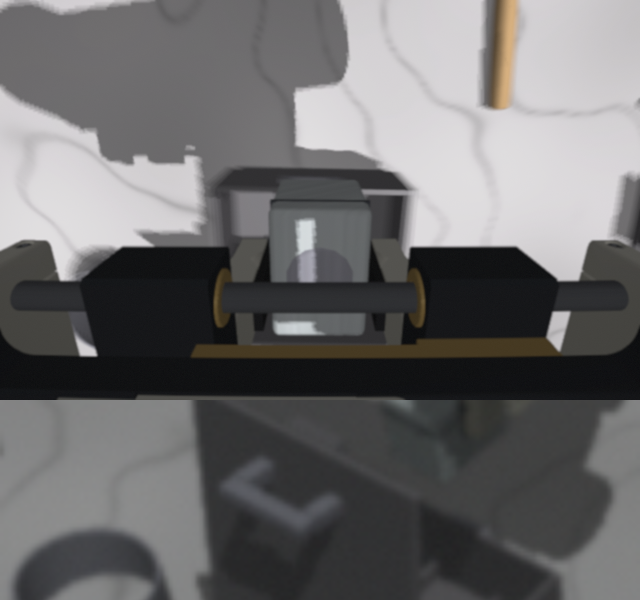

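The tray's front rim shows at rows ~188, from about (215,188) to (412,190), and the tin hangs upright over the compartment. I'll enlarge it.

```bash
python3 - <<'E'
from h import *
import pickle
s,a=pickle.load(open('w3.pkl','rb'))
save(s,'w3c',(190,150,430,340),3)
for p in((213,188),(413,190)): print(onz(s,p,.091))
b=pickle.load(open('ab.pkl','rb'))[1]
# tray pts from top view: pocket rails in first top picture (floor z .041 rail tops)
Q=lambda x,y,z:onz(b,(375+(x-400)/4,170+y/4),z)
print('divider',Q(460,192,.082),Q(708,218,.082))
for q in((515,215),(512,320),(605,225),(598,338)): print(q,Q(*q,.041).round(4))
E
```

```text
[ 0.4433465  -0.26400057  0.091     ]
[ 0.46461455 -0.10946902  0.091     ]
divider [ 0.54372605 -0.12497455  0.082     ] [ 0.52531439 -0.27632032  0.082     ]
(515, 215) [ 0.5294 -0.1651  0.041 ]
(512, 320) [ 0.4636 -0.1616  0.041 ]
(605, 225) [ 0.5222 -0.2218  0.041 ]
(598, 338) [ 0.4514 -0.2154  0.041 ]
```

View pics/w3c.png

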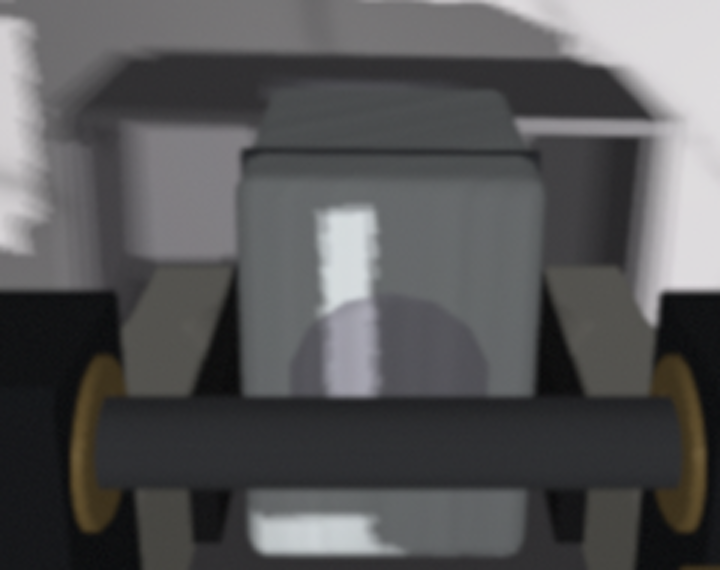

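```bash
python3 - <<'E'
from h import *
import pickle
s,a=pickle.load(open('w3.pkl','rb'))
z=.1889-.027+.052
q=np.array([onz(s,p,z) for p in((270.5,202),(370.5,202),(365.5,335),(273,335))]);print(q.round(4),q.mean(0))
e=q[3]-q[0]+q[2]-q[1];print('yaw',np.degrees(np.arctan2(e[1],e[0])),np.linalg.norm(e)/2)
c=q.mean(0)[:2]; o=get_obs(); off=c-o['tool_pos'][:2]; print('off',off)
pk=np.array([.4965,-.1912]); 
need(pk,82.8,.19); need(pk-off,82.8,.19)
E
```

```text
[[ 0.4227 -0.1995  0.2139]
 [ 0.4279 -0.1589  0.2139]
 [ 0.493  -0.1664  0.2139]
 [ 0.4873 -0.2092  0.2139]] [ 0.45773697 -0.18351516  0.2139    ]
yaw -7.519109019481041 0.06541934870823213
off [-0.0034507   0.00293245]
t 13.05 pos [ 0.4612 -0.1864  0.1884] F [ 0.   0.7 -2.1] open 0.0434 j6 -97.0 tilt [-0.002  0.009]
zaxis ang 82.7 need shift [ -1.7 -35.6  -0.2] turn -0.1
t 13.05 pos [ 0.4612 -0.1864  0.1884] F [ 0.   0.7 -2.1] open 0.0434 j6 -97.0 tilt [-0.002  0.009]
zaxis ang 82.7 need shift [ -1.7 -39.4  -2.7] turn -0.1
```

arm_command --commands '[20,-38,-1,0,25,20,0,0,0,25,0,0,0,0,25]'

```text
clock: 13.42
tool_pos: [0.498, -0.1923, 0.145]
orientation: [32.5, 89.4, 115.1]
force: [0.0, -0.1, -1.7]
opening: 0.0437
```

```bash
python3 - <<'E'
from h import *
need((.4993,-.192),82.8,.12)
E
```

```text
t 13.425 pos [ 0.498  -0.1923  0.145 ] F [ 0.  -0.1 -1.7] open 0.0437 j6 -97.0 tilt [-0.005  0.01 ]
zaxis ang 82.6 need shift [25.  -1.4  0.3] turn -0.2
```

arm_command --commands '[20,-1,0,0,25,20,0,0,0,25,0,0,0,0,25]'

```text
clock: 13.8
tool_pos: [0.4993, -0.1911, 0.1052]
orientation: [31.4, 89.4, 114.1]
force: [-0.1, 0.2, -0.5]
opening: 0.0439
```

```bash
python3 - <<'E'
from h import *
need((.4993,-.192),82.8,.08)
import pickle
s=snapshot('wrist');pickle.dump(s,open('w4.pkl','wb'));save(s,'w4',(190,80,430,340),2.3)
E
```

```text
t 13.8 pos [ 0.4993 -0.1911  0.1052] F [-0.1  0.2 -0.5] open 0.0439 j6 -96.0 tilt [-0.004  0.01 ]
zaxis ang 82.7 need shift [25.2 -0.3 -1.1] turn -0.1
```

View pics/w4.png

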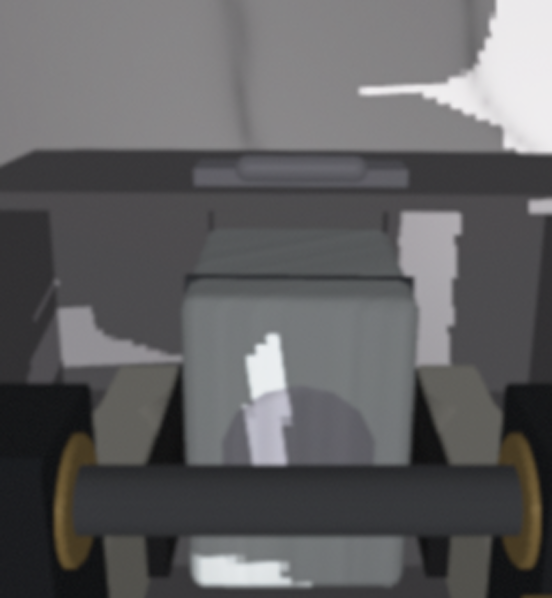

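The tin's sides are centred between the rail ends (212 and 386) and under the catch at 301. Now the front-to-back check.

```bash
python3 - <<'E'
from h import *
import pickle
s=pickle.load(open('w4.pkl','rb'))
e=np.array([.992,-.125]);f=lambda u,v:(190+u/2.3,80+v/2.3)
for n,u,v,z in(('rim outer',300,190,.091),('rim inner',300,208,.091),('tin front',299,284,.1304),('tin back',298,583,.1304)): print(n,onz(s,f(u,v),z).round(4),onz(s,f(u,v),z)[:2]@e)
E
```

```text
rim outer [ 0.454 -0.184  0.091] 0.47335484322537874
rim inner [ 0.458  -0.1845  0.091 ] 0.47745007007378865
tin front [ 0.463  -0.1859  0.1304] 0.482516351918053
tin back [ 0.5261 -0.1941  0.1304] 0.546183814086547
```

arm_command --commands '[20,0,-1,0,25,15,0,0,0,25,0,0,0,0,25]'

```text
clock: 14.22
tool_pos: [0.5019, -0.1918, 0.0738]
orientation: [-5.8, 89.5, 77.1]
force: [-0.8, 0.1, -0.3]
opening: 0.0437
```

arm_command --commands '[6,3,0,0,25,6,0,0,0,25]'

```text
clock: 14.48
tool_pos: [0.5001, -0.1914, 0.0629]
orientation: [-24.7, 89.5, 58.2]
force: [-0.4, 0.4, -1.2]
opening: 0.044
```

arm_command --commands '[4,0,0,0,25,4,0,0,0,25]'

```text
clock: 14.72
tool_pos: [0.5005, -0.1914, 0.0556]
orientation: [-28.7, 89.5, 54.3]
force: [-13.4, 10.0, 40.2]
opening: 0.0436
```

Contact came at TCP z 0.0556, against 0.056 expected for the floor. Now I'll ease off and release.

arm_command --commands '[-1,0,0,0,25,0,0,0,0,60,0,0,0,0,60,0,0,0,0,60]'

```text
clock: 15.22
tool_pos: [0.5013, -0.1916, 0.057]
orientation: [-36.6, 89.4, 46.4]
force: [0.3, 0.4, 0.2]
opening: 0.0523
```

arm_command --commands '[-40,0,0,0,60,-40,0,0,0,60,-40,0,0,0,60,-40,20,0,0,60,0,30,0,0,60]'

```text
clock: 15.85
tool_pos: [0.4507, -0.1869, 0.2207]
orientation: [-24.3, 89.6, 58.6]
force: [-0.9, 0.6, 0.0]
opening: 0.0527
```

```bash
python3 - <<'E'
from h import *
need((.4993,-.192),82.8,.2)
import pickle
s=snapshot('wrist');a=snapshot('scene');pickle.dump((s,a),open('w5.pkl','wb'))
c=np.zeros((600,640,3),np.uint8); c[:300]=s['frame'][:300]; c[300:600]=cv2.resize(a['frame'][80:230,160:480],(640,300))
cv2.imwrite('pics/w5.png',c)
E
```

```text
t 15.85 pos [ 0.4507 -0.1869  0.2207] F [-0.9  0.6  0. ] open 0.0527 j6 -97.0 tilt [0.004 0.007]
zaxis ang 82.9 need shift [ 20.8 -48.8   0.7] turn 0.1
```

View pics/w5.png

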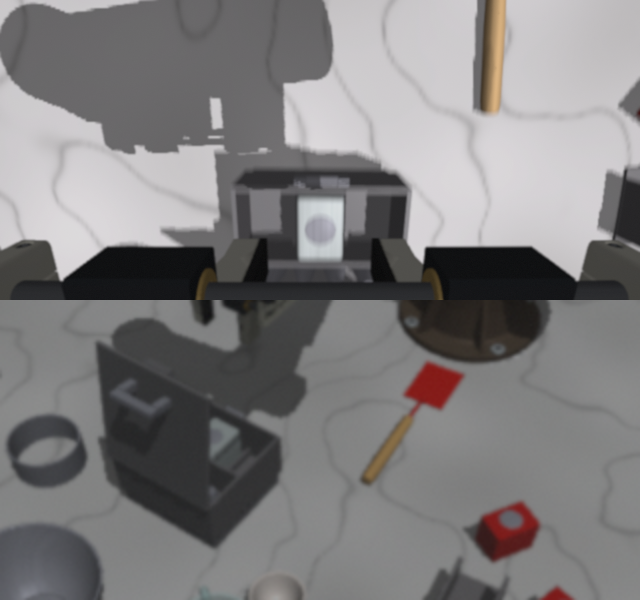

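The tin sits in the pocket, lengthwise between the rails (wrist 298–344 by 196–262), with both ends clear. Next I'll find the lid angle from its free-edge corners in the scene view, (208.5,101.5) and (264,130).

```bash
cat >> h.py <<'E'
YAW=-7.2; E_=np.array([np.cos(np.radians(YAW)),np.sin(np.radians(YAW)),0]); N_=np.array([-E_[1],E_[0],0])
T0=np.array([.455,-.185,0])+.075*E_
def tr(P): d=np.asarray(P)-T0; return np.array([d@E_,d@N_,d[2]])
def wo(p): return T0+p[0]*E_+p[1]*N_+np.array([0,0,p[2]])
def lidpt(th,r,n):  # r from hinge, n above underside
    return np.array([.075-r*np.cos(th)+n*np.sin(th),0,.0915+r*np.sin(th)+n*np.cos(th)])
E
python3 - <<'E'
from h import *
import pickle
s,a=pickle.load(open('w5.pkl','rb'))
def ony(s,uv,y):
    o,v=ray(s,uv); k=(y-(o-T0)@N_)/(v@N_); return tr(o+k*v)
for uv,y in(((208.5,101.5),-.082),((264,130),.082)):
    p=ony(a,uv,y); print(p.round(4),'th',np.arctan2(p[2]-.0915,.075-p[0]),np.hypot(p[2]-.0915,.075-p[0]))
for th in (1.45,1.2,.9,.6,.3,.1,0): print(th,(lidpt(th,.153,.006)*1000).round(0))
print('tcp tray',tr(get_obs()['tool_pos']).round(4))
E
```

```text
[ 0.0486 -0.082   0.2482] th 1.404182219630167 0.15891085681338382
[0.0532 0.082  0.2521] th 1.435982805054461 0.16202272225222691
1.45 [ 63.   0. 244.]
1.2 [ 25.   0. 236.]
0.9 [-15.   0. 215.]
0.6 [-48.   0. 183.]
0.3 [-69.   0. 142.]
0.1 [-77.   0. 113.]
0 [-78.   0.  98.]
tcp tray [-0.0826 -0.0023  0.2186]
```

Lid angle is about 1.42 rad. I'll go over it and down behind, left of the handle at y' ≈ +56 mm, with the fingers shut.

arm_command --commands '[-50,0,0,0,0,-40,0,30,0,0,0,-40,28,0,0,0,-60,0,0,0,0,-50,0,0,0]'

```text
clock: 16.58
tool_pos: [0.606, -0.1466, 0.3138]
orientation: [-21.3, 89.4, 61.6]
force: [0.1, 0.3, 0.0]
opening: 0.0079
```

arm_command --commands '[0,-38,0,0,0,0,0,0,0,0]'

```text
clock: 16.82
tool_pos: [0.6479, -0.1515, 0.3098]
orientation: [5.3, 89.5, 88.2]
force: [-0.8, 0.3, -1.5]
opening: 0.0006
```

```bash
python3 - <<'E'
from h import *
o=get_obs();print('tcp tray',tr(o['tool_pos']).round(4));need(wo((.105,.057,.22))[:2],82.8,.22)
E
```

```text
tcp tray [0.1122 0.0574 0.3098]
t 16.825 pos [ 0.6479 -0.1515  0.3098] F [-0.8  0.3 -1.5] open 0.0006 j6 -100.0 tilt [0.    0.009]
zaxis ang 82.9 need shift [89.8  7.1 -1.2] turn 0.1
```

arm_command --commands '[45,0,0,0,0,38,0,0,0,0,0,20,0,0,0,0,20,0,0,0,2,15,0,0,0]'

```text
clock: 17.45
tool_pos: [0.5914, -0.144, 0.2193]
orientation: [24.3, 89.5, 107.2]
force: [2.3, 0.4, -1.2]
opening: 0.0005
```

```bash
python3 - <<'E'
from h import *
o=get_obs();print('tcp tray',tr(o['tool_pos']).round(4),o['force'])
E
```

```text
tcp tray [0.0552 0.0578 0.2193] [ 2.28243784  0.35374603 -1.22864639]
```

arm_command --commands '[2,14,0,0,0,4,13,0,0,0,6,13,0,0,0,8,12,0,0,0,9,11,0,0,0]'

```text
clock: 18.08
tool_pos: [0.5263, -0.1355, 0.1906]
orientation: [-9.0, 89.5, 73.9]
force: [1.8, 0.2, 0.1]
opening: 0.0009
```

```bash
python3 - <<'E'
from h import *
o=get_obs();print('tcp tray',tr(o['tool_pos']).round(4),o['force'])
E
```

```text
tcp tray [-0.0105  0.058   0.1906] [1.825899   0.19025399 0.06970805]
```

arm_command --commands '[12,10,0,0,0,12,8,0,0,0,14,7,0,0,0,14,6,0,0,0,12,4,0,0,0]'

```text
clock: 18.7
tool_pos: [0.4882, -0.1304, 0.1231]
orientation: [-6.5, 89.5, 76.4]
force: [1.7, 0.5, 0.2]
opening: 0.0002
```

```bash
python3 - <<'E'
from h import *
o=get_obs();print('tcp tray',tr(o['tool_pos']).round(4),o['force'])
E
```

```text
tcp tray [-0.0489  0.0583  0.1231] [1.65741138 0.49564962 0.20721597]
```

arm_command --commands '[7,1,0,0,0,6,0,0,0,0,4,0,0,0,0]'

```text
clock: 19.08
tool_pos: [0.4861, -0.1302, 0.1042]
orientation: [12.7, 89.5, 95.6]
force: [-5.0, 2.7, 10.1]
opening: 0.0004
```

```bash
python3 - <<'E'
from h import *
o=get_obs();print('tcp tray',tr(o['tool_pos']).round(4),o['force'])
E
```

```text
tcp tray [-0.051   0.0582  0.1042] [-5.04165837  2.73546044 10.08373081]
```

The lid is stopped on the catch. I'll rise, centre over the handle bar and turn the jaws across it.

arm_command --commands '[-30,0,0,0,0,-30,0,0,-10,0,0,0,0,-10,0,0,0,0,-10,0,0,0,0,-10,0]'

```text
clock: 19.7
tool_pos: [0.4874, -0.1308, 0.166]
orientation: [-34.7, 89.6, 89.4]
force: [-0.5, 0.8, 0.5]
opening: 0.0008
```

arm_command --commands '[0,0,0,-10,0,0,0,0,-10,0,0,0,0,-10,0,0,0,0,-10,0,0,0,0,-8,0]'

```text
clock: 20.32
tool_pos: [0.4888, -0.1309, 0.1662]
orientation: [-98.6, 89.5, 75.2]
force: [0.1, -0.2, -0.4]
opening: 0.0002
```

```bash
python3 - <<'E'
from h import *
o=get_obs();print('tcp tray',tr(o['tool_pos']).round(4),o['force'])
need(wo((-.059,0,.165))[:2],-7.2,.165)
E
```

```text
tcp tray [-0.0482  0.0579  0.1662] [ 0.09997596 -0.18309262 -0.42643056]
t 20.325 pos [ 0.4888 -0.1309  0.1662] F [ 0.1 -0.2 -0.4] open 0.0002 j6 -13.0 tilt [0.002 0.008]
zaxis ang 173.8 need shift [ 0.8 57.8 11.8] turn 1.0
```

arm_command --commands '[0,30,6,1,0,0,28,6,0,0,0,0,0,0,0]'

```text
clock: 20.7
tool_pos: [0.4709, -0.1882, 0.1659]
orientation: [-106.5, 89.5, 66.5]
force: [0.4, 0.4, -1.0]
opening: 0.0003
```

```bash
python3 - <<'E'
from h import *
o=get_obs();print('tcp tray',tr(o['tool_pos']).round(4),o['force'])
need(wo((-.059,0,.165))[:2],-7.2,.14)
import pickle
s=snapshot('wrist');a=snapshot('scene');pickle.dump((s,a),open('w6.pkl','wb'))
c=np.zeros((600,640,3),np.uint8); c[:400]=s['frame']; c[400:]=cv2.resize(a['frame'][110:210,160:320],(640,400))[80:280]
cv2.imwrite('pics/w6.png',c)
print(proj(s,wo((-.058,-.03,.14))),proj(s,wo((-.058,.03,.14))))
E
```

```text
tcp tray [-0.0589 -0.0012  0.1659] [ 0.43206852  0.40114761 -0.98782231]
t 20.7 pos [ 0.4709 -0.1882  0.1659] F [ 0.4  0.4 -1. ] open 0.0003 j6 -7.0 tilt [0.003 0.008]
zaxis ang 173.0 need shift [25.9 -1.   0.2] turn 0.2
[316.68590605 186.27169298] [316.75535102 280.72886602]
```

View pics/w6.png

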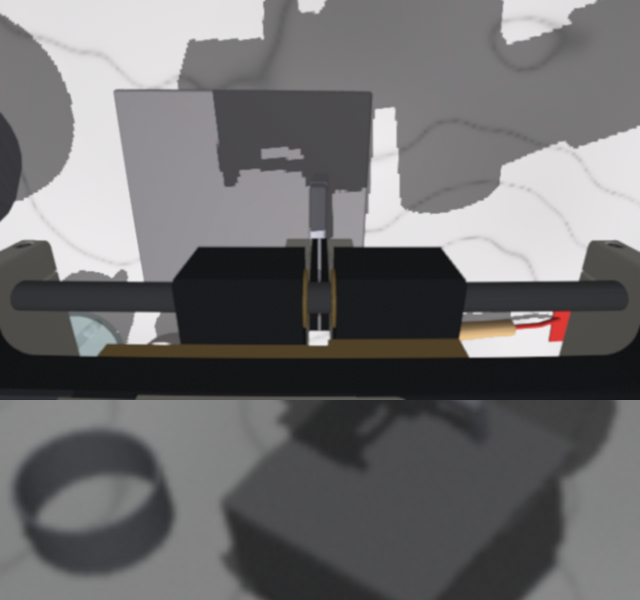

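The bar's end shows at (317,182), against a predicted (317,186), so the fingers are over it. Now I'll press.

arm_command --commands '[18,0,0,0,0,6,0,0,0,0,4,0,0,0,0]'

```text
clock: 21.18
tool_pos: [0.4731, -0.186, 0.1384]
orientation: [-121.1, 89.5, 52.0]
force: [-5.5, 0.5, 12.4]
opening: 0.0001
```

arm_command --commands '[4,0,0,0,0,4,0,0,0,0]'

```text
clock: 21.42
tool_pos: [0.4736, -0.1856, 0.1312]
orientation: [-126.1, 89.5, 47.1]
force: [-3.9, 0.9, 17.5]
opening: 0.0004
```

arm_command --commands '[3,0,0,0,0]'

```text
clock: 21.55
tool_pos: [0.4739, -0.1859, 0.1305]
orientation: [-134.2, 89.5, 39.1]
force: [-14.2, 6.4, 38.3]
opening: 0.0005
```

arm_command --commands '[-20,0,0,0,30,-5,0,0,0,40,0,0,0,0,40,0,0,0,0,40]'

```text
clock: 22.05
tool_pos: [0.4743, -0.1855, 0.156]
orientation: [-137.1, 89.4, 36.1]
force: [0.5, -0.8, -0.4]
opening: 0.0327
```

```bash
python3 - <<'E'
from h import *
o=get_obs();print('tcp tray',tr(o['tool_pos']).round(4),o['force'])
need(wo((-.060,0,0))[:2],-7.2,.111)
E
```

```text
tcp tray [-0.0558  0.0019  0.156 ] [ 0.50764318 -0.75142707 -0.44926868]
t 22.05 pos [ 0.4743 -0.1855  0.156 ] F [ 0.5 -0.8 -0.4] open 0.0327 j6 -7.0 tilt [0.008 0.006]
zaxis ang 173.3 need shift [45.   2.2  4.5] turn 0.5
```

arm_command --commands '[15,2,5,0,40,17,0,1,0,40,8,0,0,0,40,0,0,0,0,40]'

```text
clock: 22.55
tool_pos: [0.4674, -0.1865, 0.113]
orientation: [-123.5, 89.5, 49.7]
force: [0.4, 0.0, 0.7]
opening: 0.0349
```

```bash
python3 - <<'E'
from h import *
o=get_obs();print('tcp tray',tr(o['tool_pos']).round(4),o['force'])
need(wo((-.060,0,0))[:2],-7.2,.112)
E
```

```text
tcp tray [-6.25e-02  1.00e-04  1.13e-01] [0.442246   0.00335828 0.65930136]
t 22.55 pos [ 0.4674 -0.1865  0.113 ] F [0.4 0.  0.7] open 0.0349 j6 -7.0 tilt [0.005 0.006]
zaxis ang 173.3 need shift [ 1.   0.1 -2.5] turn 0.5
```

arm_command --commands '[0,0,-3,0,25,0,0,0,0,15,0,0,0,0,0,0,0,0,0,0]'

```text
clock: 23.05
tool_pos: [0.47, -0.1868, 0.1138]
orientation: [-115.5, 89.6, 57.7]
force: [-1.5, 0.3, 0.2]
opening: 0.0095
```

```bash
python3 - <<'E'
from h import *
o=get_obs();print('tcp tray',tr(o['tool_pos']).round(4),o['force'],o['opening'])
E
```

```text
tcp tray [-5.990e-02  1.000e-04  1.138e-01] [-1.54428846  0.29401355  0.15255763] 0.009460647602554675
```

The bar is gripped at 9.5 mm. Now a light tug in small steps.

arm_command --commands '[-4,0,0,0,0]'

```text
clock: 23.18
tool_pos: [0.47, -0.1868, 0.1176]
orientation: [-115.9, 89.6, 57.3]
force: [1.8, -1.4, -5.3]
opening: 0.0096
```

arm_command --commands '[-3,0,0,0,0]'

```text
clock: 23.3
tool_pos: [0.4701, -0.1868, 0.1206]
orientation: [-115.9, 89.6, 57.3]
force: [2.0, -0.2, -5.6]
opening: 0.0099
```

arm_command --commands '[-2,0,0,0,0,0,0,0,0,0,0,0,0,0,0,0,0,0,0,0,0,0,0,0,0]'

```text
clock: 23.92
tool_pos: [0.4701, -0.1868, 0.1223]
orientation: [-114.3, 89.6, 58.9]
force: [1.6, -0.7, -5.0]
opening: 0.0097
```

```bash
python3 - <<'E'
from h import *
o=get_obs();print('tcp tray',tr(o['tool_pos']).round(4),o['force'],o['opening'])
import pickle
s=snapshot('wrist');a=snapshot('scene');pickle.dump((s,a),open('w7.pkl','wb'))
E
```

```text
tcp tray [-5.980e-02  1.000e-04  1.223e-01] [ 1.63614835 -0.65413192 -4.95155311] 0.009689369198525382
```

arm_command --commands '[0,0,0,0,0,0,0,0,0,0,0,0,0,0,0,0,0,0,0,0]'

```text
clock: 24.52
tool_pos: [0.4701, -0.1868, 0.1223]
orientation: [-114.2, 89.6, 59.0]
force: [0.8, -1.1, -6.5]
opening: 0.0095
```

The lid held: the handle is 8.5 mm out at 5–6.5 N, steady for over 1 s. I'll return the handle gently, let go and rise.

arm_command --commands '[4,0,0,0,0,5,0,0,0,0,0,0,0,0,25,0,0,0,0,40,0,0,0,0,40]'

```text
clock: 25.15
tool_pos: [0.471, -0.187, 0.114]
orientation: [-129.0, 89.5, 44.3]
force: [0.2, 0.4, -0.9]
opening: 0.0322
```

arm_command --commands '[-15,0,0,0,40,-30,0,0,0,40,-50,0,0,0,40,-50,0,0,0,40,-30,0,0,0,40]'

```text
clock: 25.78
tool_pos: [0.4688, -0.1882, 0.2971]
orientation: [-123.8, 89.6, 49.5]
force: [-0.5, -0.4, -0.8]
opening: 0.0347
```

arm_command --commands '[0,0,50,0,40,0,0,50,0,40,0,0,0,0,40]'

```text
clock: 26.15
tool_pos: [0.3683, -0.1769, 0.303]
orientation: [-157.9, 89.2, 15.4]
force: [1.0, 0.1, 0.7]
opening: 0.0351
```

```bash
python3 - <<'E'
from h import *
o=get_obs();print(o['clock'],'tcp tray',tr(o['tool_pos']).round(4),o['force'],o['opening'])
s=snapshot('wrist');a=snapshot('scene')
c=np.zeros((600,640,3),np.uint8); c[:300]=s['frame'][:300]; c[300:]=cv2.resize(a['frame'][110:260,160:320],(640,600))[0:300]
# predicted shut-lid top-face corners, and uncaught (0.05) ones
for th,col in((0,(0,255,0)),(.06,(0,0,255))):
  for y in(-.082,.082):
    p=lidpt(th,.166,.006);p[1]=y
    u=proj(s,wo(p));v=proj(a,wo(p)); print(th,y,u.round(1),v.round(1))
    cv2.circle(c,(int(u[0]),int(u[1])),3,col,1) if u[1]<297 else None
    w=(int((v[0]-160)*4),int((v[1]-110)*4)+300)
    if w[1]>300: cv2.circle(c,w,3,col,1)
cv2.imwrite('pics/w8.png',c)
E
```

```text
26.15 tcp tray [-0.162  -0.0028  0.303 ] [0.952038   0.07404266 0.6638464 ] 0.03506859562933382
0 -0.082 [252.2  90.1] [255.1 117.9]
0 0.082 [259.2 237.7] [303.9 142. ]
0.06 -0.082 [249.5  90.2] [254.5 115.2]
0.06 0.082 [257.1 241.3] [303.7 139.4]
```

View pics/w8.png

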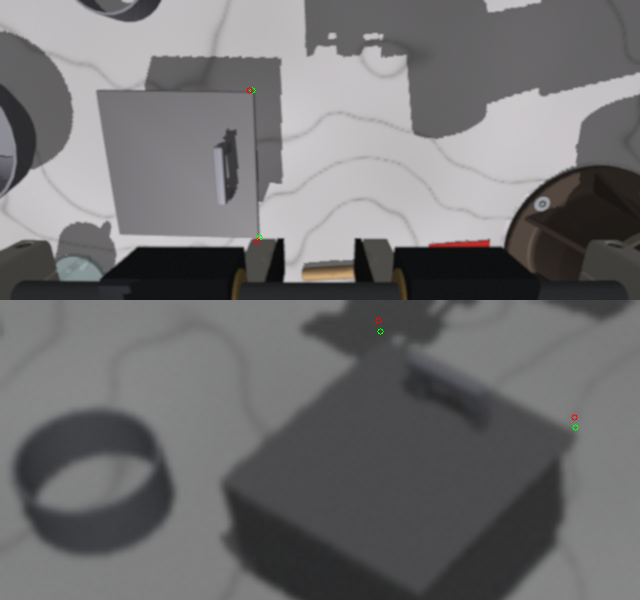

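The lid lies flat and shut. Its edge corners, (254,91) in the wrist view and about (575,437) in the crop, fall at or below the predicted shut positions. The gripper is clear and the jug is still standing, so I'm handing the job in.

```bash
python3 -c "
from plant import *
print(close_job())"
```

```text
the job is handed in; nothing more can be done
None
```

The tin is in the floor pocket of the tray's front compartment, and the lid is shut on its catch. The job was handed in at about 26 s of the 72 s.

- **Tin:** I took it out of the holder by its end faces and set it on the clear counter. I then regripped it across its 44 mm sides and lowered it between the rails. It touched the floor within 1 mm of the expected height, and a picture afterwards showed it lengthwise between the rails.
- **Lid and tug:** I swung the lid shut and pressed it on the handle; it went to the shut height, with up to about 38 N at the wrist. One tug drew the handle about 8.5 mm out. It held at 5 to 6.5 N for over 1 s without giving, so no second press was needed.
- **Last look:** The lid lies flat and shut, the handle is in, the gripper is clear of everything and the jug is standing. In the wrist view the lid's edge matches the shut position. In the scene view it sits about 2 px lower than predicted, which is near the calibration error.
- **Contact forces:** The tin pressed briefly with about 45 N on the counter and 40 N on the tray floor as it was set down. Both went through the gripped tin, not the gripper's body, and were well under the 120 N wrist limit.

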